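Clamp a plastic sample under the pressure clutch of an infrared spectrometer

ROBOT

A 6-joint arm with a two-finger parallel gripper is mounted at the origin on the work surface. World frame = base frame: x ahead of the robot, y to its left, z up, the work surface at z = 0. Lengths are in m, angles in rad, forces in N, time in s.
With the tool pointing down it reaches from about 0.25 to 0.775 m from the base axis. Payload 4 kg.
Tool frame: the origin (TCP) lies on the centre line of the jaws, within the pads' length; the fingertips stand 22 mm ahead of it and the grasp point (between the pads) lies 3 mm ahead of it; z points along the fingers, y is the direction in which the jaws open and shut (so a half turn about z gives the same grasp; the last joint's range is limited). The gripper opens to 94 mm and grips with 3 to 60 N. Pads are 16 mm wide; open, the fingers measure 119 mm over their backs; the gripper's body (75 mm by 177 mm) begins 78 mm behind the grasp point.
Start: joints at [1.158, 0.087, 1.371, -0, 1.684, -0.103], TCP at [0.168, 0.524, 0.228] pointing down, gripper open.
Joint ranges: [-3.1, 3.1], [-0.76, 2.03], [0.27, 2.55], [-1.08, 4.22], [0.17, 2.65], [-2.57, 2.57]. Speed limits (rad/s): [2.79, 2.79, 3.14, 3.14, 3.14, 3.14].

INTERFACE

Orientations are given as [roll, pitch, yaw] about the fixed x, y, z axes, in that order (R = Rz(yaw) Ry(pitch) Rx(roll)).
In Python, from bench import robot gives the robot as it stands. The module is installed in compiled form; this text tells all that it offers.
- The arm moves only by the shell command python3 -m inch 'ROWS'. ROWS is JSON, a list of rows, each an object with "linear": the shift along the world's x, y, z scaled (see below), a list of three; "twist": the turn about the world's z scaled (see below); "gripper": the opening, from 0 (shut) to 1 (fully open). In form: [{"linear": [x, y, z], "twist": twist, "gripper": gripper}, ...]. A call has 1 to 10 rows; each row is the pose to reach, as a shift and turn from the pose commanded when the call began; what a row does not reach only later rows make up. The controller multiplies each number of a shift by 0.1 m and each number of a turn by 60 degrees. A row lasts 1/12 s, in which the tool goes at most 41.7 mm and 7.16 degrees, less where a joint would pass 70% of its speed; a pose out of reach is approached as far as the arm can. A call with a number of a shift or a turn outside -1 to 1 is refused whole. A call with a gripper value outside its range is refused whole. The fingers move at their own pace and stop on an object; the grip force is fixed at half the most. Time passes only in rows, so rows that repeat a pose let the fingers close. It gives the time, the measured TCP pose, the force and the opening at its end, in the units of the state.
- robot.get_obs(): the state, without advancing time (a new reading comes with each control period).
- robot.snapshot(name): name is "side" or "top"; returns a dict with "image" (384x512x3 uint8, red, green, blue), "depth" (384x512 float32, m along the optical axis (not along the pixel's ray), 0 where there is no reading), "mtx" (3x3 intrinsics, pixels), "rvec" (rotation vector, rad) and "tvec" (3), from world to camera coordinates, as OpenCV has them. Camera axes: x right, y down, z forward; pixel columns grow to the right and rows downward; lengths in m; the calibration is good to about 2 mm. A picture is of the moment at which its call begins.
- robot.close_job(): hands the job in, once; it reports no verdict.
The state is a dict: "time": time; "joint_positions": joint angles; "qvel": joint speeds; "joint_torque": joint torques, N m; "tool_pos": TCP position; "ee_rot": TCP orientation; "wrist_force": force on the tool from outside, world axes, zero at the start; "wrist_torque": the same for the moment, N m; "width": finger opening in m.
Only numpy, scipy, OpenCV 4.12 (cv2) and the standard library are available. Lean on these libraries where they do the work, as an engineer would, in place of code of your own. Each camera call takes 0.05 s, during which the arm holds its last target.

TASK

Get the blue plastic bar ready for a scan: lay it flat on the spectrometer's sampling plate so that it covers the small crystal under the pressure foot, and let go of it. Then turn the black pressure knob clockwise until its slip clutch gives way and clicks, and stop there: one click is enough and never more than four. Leave the other samples, the beaker and the bottle alone.

Things in the scene. Friction and masses are not known exactly. Their poses are not given: they have to be found in the camera images.
- ftir: compact white bench spectrometer, fixed. Origin on the bench straight below the crystal; x points from its front face into the machine (the front faces the robot at yaw 0), z up. Housing 230 long (x -35 to 195), 200 wide, top at 124 mm. A grey pressure tower on it: column behind the crystal (x 48 to 84, 50 wide) and a head reaching forward over the plate; black knob on top
- plate_front (a point): middle of the front top edge of the steel sampling plate (76 x 76 mm, x -35 to 41 of the ftir, top 130 mm above the bench). The plate ends at the machine's front face, so a bar can stick out over the front with free air below it. A bar pushed in 33 mm past the crystal clears the column by 15 mm
- crystal (a point): the small dark crystal, 7 mm across in a brass ring, flush with the plate's top (130 mm above the bench), 35 mm behind the plate's front edge and straight below the axis of the black knob; hidden from above by the tower head
- tower_head (a point): middle of the lower front edge of the tower's head: 36 mm in front of the crystal, 40 mm above the plate. The head is 60 wide, 38 tall, and leaves no room over the plate for an upright gripper: slide the bar in level from the front, held near its outer end, with the gripper's top leaning about 25 degrees (at least 20) out to the front
- foot: the pressure foot, a steel rod end 8 mm across that comes straight down onto the crystal; origin at the centre of its underside, 8.5 to 11.5 mm above the plate at the start. Turning the knob clockwise seen from above lowers it by 10 mm a turn (1.59 mm per rad) until it meets something; it stays where it is left. 30 mm above the plate its rod enters a bushing 16 mm across
- knob_grip (a point): point on the vertical axis of the round black pressure knob (34 mm across, 26 mm tall, white line on top), at a good height to grip it from above: 235 mm above the bench, 12 mm below the knob's top, 27 mm above the head's flat top. The knob turns in place without rising or sinking and may be regripped at any angle
- knob (a joint): slip of the clutch between knob and screw, rad: 0 at the start; stays near 0 while the screw turns freely; grows when the knob is turned clockwise with the screw stalled, by 0.63 rad (36 degrees) per click; let go between clicks, it springs to the nearest of these steps. Turning the free screw takes about 0.05 N m, the clutch slips at about 0.08 N m, when the foot presses with about 20 N
- blue_bar: the blue plastic test bar, 110 x 14 x 5 mm, 11 g; origin at the centre of its underside, x along its length. At the start it lies on one of the three ridges of the sample box
- orange_bar: an orange bar of the same size on another ridge of the sample box: not to be used
- green_bar: a green bar of the same size on another ridge of the sample box: not to be used
- rack: sample box, fixed, 130 x 185 mm, its white lid 58 mm above the bench, origin at the centre of its underside. On the lid three ridges 80 long (along x), 10 wide, 22 high, tops 80 mm above the bench, at y -60, 0 and 60; a bar lies centred on each, along x, overhanging its ridge by 2 mm on each side and about 15 mm at each end, with free room for fingers between the ridges
- beaker: small glass beaker, 48 across, 55 tall, origin at the centre of its underside
- bottle: amber bottle with a red cap, 56 across, 120 tall, origin at the centre of its underside
Not all that is in view belongs to the job. Several things look just like the rack: the one meant starts nearest to the robot's base.

How it is judged:
By the outcome, as a careful person would: the job done as asked, in the order asked, and still so for the second after the job is handed in, with the robot touching nothing.
It also fails if it takes over 69 s, if anything falls off the work surface, if the arm or the gripper's body presses on something with over 40 N, if the wrist force passes 120 N, or if a joint passes its speed limit or range.

## Working session

There is one attempt and no reset: what is moved stays moved. The work goes in short steps, Python scripts to look and compute and a shell command to move; the robot and the scene stay as the last step left them, time stands still between calls to the robot, and variables do not carry over. Pictures are saved under pics/ and viewed, and the job is handed in when it is done.

```bash
mkdir -p pics
cat > h.py <<'E'
import numpy as np, cv2
from bench import robot
def snap(n,tag):
    s=robot.snapshot(n); np.savez(f'{tag}.npz',**s)
    cv2.imwrite(f'pics/{tag}.png',s['image'][:,:,::-1]); return s
def load(tag): return dict(np.load(f'{tag}.npz'))
def cam(s):
    R,_=cv2.Rodrigues(s['rvec']); return R,s['tvec'].reshape(3)
def pt(s,u,v,d=None):
    if d is None: d=s['depth'][int(round(v)),int(round(u))]
    R,t=cam(s); c=np.linalg.inv(s['mtx'])@[u,v,1]*d
    return R.T@(c-t)
def onz(s,u,v,z):
    R,t=cam(s); r=R.T@(np.linalg.inv(s['mtx'])@[u,v,1]); o=-R.T@t
    return o+r*(z-o[2])/r[2]
def proj(s,p):
    return cv2.projectPoints(np.array(p,float).reshape(-1,3),s['rvec'],s['tvec'],s['mtx'],None)[0].reshape(-1,2)
def crop(s,tag,u0,v0,u1,v1,k):
    cv2.imwrite(f'pics/{tag}.png',cv2.resize(s['image'][v0:v1,u0:u1,::-1],None,fx=k,fy=k,interpolation=cv2.INTER_CUBIC))
E
python3 - <<'E'
from h import *
np.set_printoptions(precision=4,suppress=True)
o=robot.get_obs(); print(o)
for n in('top','side'):
    s=snap(n,n+'0'); R,t=cam(s); print(n,-R.T@t,R[2],s['mtx'])
E
```

```text
{'time': 0.0, 'joint_positions': array([ 1.1579,  0.0879,  1.3722, -0.    ,  1.6836, -0.1031]), 'qvel': array([ 0.0001,  0.0002, -0.0002, -0.0017, -0.0002, -0.0002]), 'joint_torque': array([  0.0005, -34.0174, -30.2429,   0.0716,   0.0327,  -0.0001]), 'tool_pos': array([0.1675, 0.5233, 0.2263]), 'ee_rot': array([-3.1394, -0.0002,  2.8318]), 'wrist_force': array([-0.1652,  0.6294, -0.2641]), 'wrist_torque': array([ 0.0037, -0.0018, -0.0492]), 'width': 0.09412550123126541}
top [0.4851 0.1033 1.3259] [ 0.099   0.0052 -0.9951] [[497.4906   0.     257.2046]
 [  0.     497.4906 179.2691]
 [  0.       0.       1.    ]]
side [0.3454 0.5531 0.8144] [ 0.3095 -0.5551 -0.772 ] [[365.0634   0.     253.4564]
 [  0.     365.0634 189.8938]
 [  0.       0.       1.    ]]
```

View pics/top0.png

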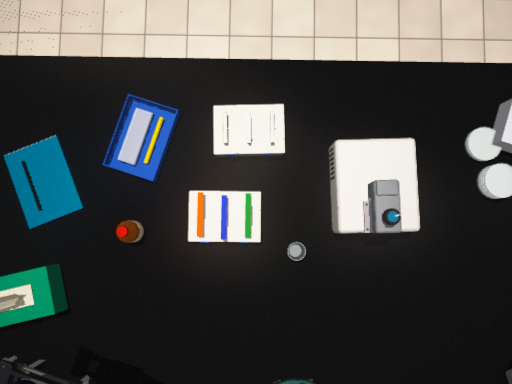

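View pics/side0.png

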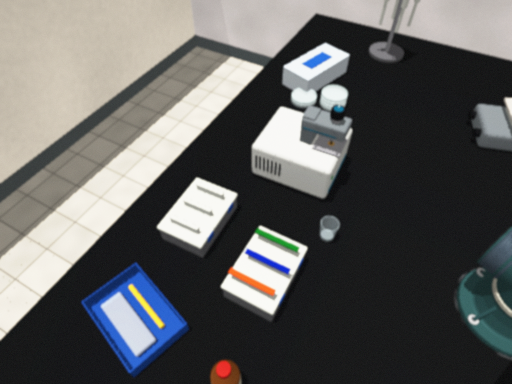

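Top view: there are two boxes that look alike, one at (249,130) and one at (225,217) with orange, blue and green bars. The lower one is nearer the base (around (293,380)), so it's the one meant. The blue bar is on its middle ridge at (224,217). The ftir is at (375,185) with its knob near (391,217), the beaker at (297,251) and the bottle at (128,231).

Run:
```python
from h import *
np.set_printoptions(precision=4,suppress=True)
s=load('top0'); crop(s,'c_rack',180,180,270,250,8); crop(s,'c_ftir',320,130,430,242,5)
s2=load('side0'); crop(s2,'c_ftir_s',245,90,365,200,6); crop(s2,'c_rack_s',215,220,315,320,6)
h=cv2.cvtColor(s['image'],cv2.COLOR_RGB2HSV)
im=s['image'].astype(int)
m=((im[...,2]>im[...,0]+50)&(im[...,2]>im[...,1]+50)).astype(np.uint8); m[:, :190]=0; m[:185]=0;m[250:]=0;m[:,262:]=0
vs,us=np.nonzero(m); print(len(vs),us.min(),us.max(),vs.min(),vs.max())
P=np.array([onz(s,u,v,.085) for u,v in zip(us,vs)]); P=P[:,:2]
r=cv2.minAreaRect(P.astype(np.float32)*1000); print(r)
print([pt(s,u,v) for u,v in((224,205),(224,217),(225,230),(391,217),(375,150),(210,215))])
```

```text
269 200 242 195 242
((509.300048828125, 197.7371826171875), (116.59496307373047, 104.032470703125), 1.002799153327942)
[array([0.5425, 0.1911, 0.0901]), array([0.5129, 0.191 , 0.0821]), array([0.4807, 0.1876, 0.0842]), array([ 0.5155, -0.1812,  0.2484]), array([ 0.6819, -0.1772,  0.1211]), array([0.5179, 0.2283, 0.0587])]
```

View pics/c_rack.png

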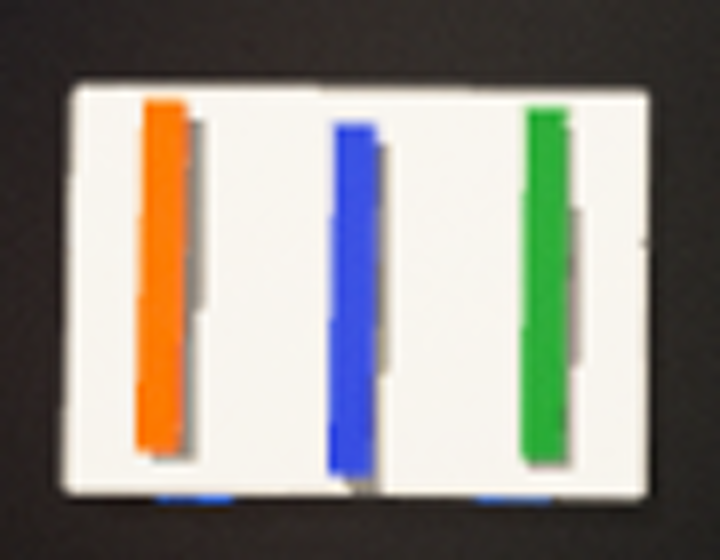

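View pics/c_ftir.png

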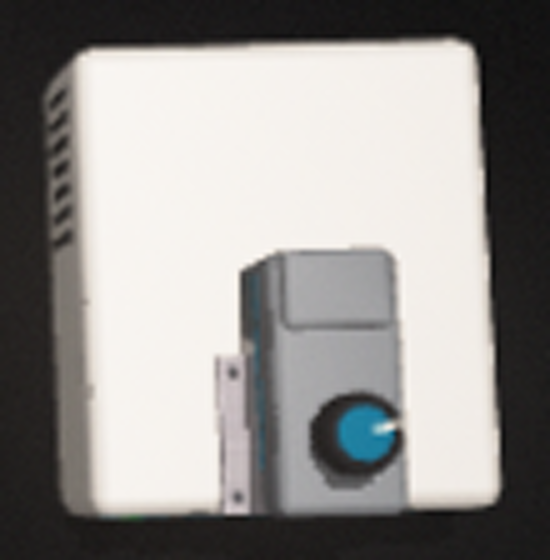

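View pics/c_ftir_s.png

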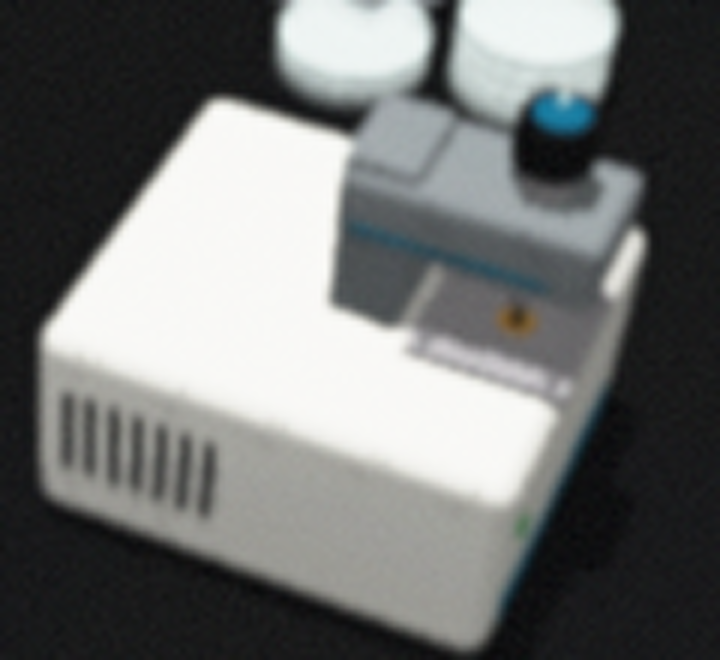

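The crops confirm the blue bar: in c_rack it runs from (355,124) to (350,475). In the side crop the brass ring and crystal are at (517,318), and the knob cap is at (562,112).

Run:
```python
from h import *
np.set_printoptions(precision=4,suppress=True)
s=load('top0'); s2=load('side0')
c=lambda x,y:onz(s,180+x/8-.5+.0625,180+y/8-.5+.06,.085)
for nm,q in dict(o=((144,101),(188,101),(137,452),(181,454)),b=((335,124),(377,124),(329,474),(372,476)),g=((527,108),(568,108),(521,460),(565,462))).items():
    P=np.array([c(*a) for a in q]); print(nm,P.mean(0),np.linalg.norm((P[0]+P[1]-P[2]-P[3])/2),np.linalg.norm(P[0]-P[1]),np.degrees(np.arctan2(*( (P[0]+P[1]-P[2]-P[3])[[1,0]]))))
f=lambda x,y,z:onz(s,320+x/5-.4,130+y/5-.4,z)
g=lambda x,y,z:onz(s2,245+x/6-.4,90+y/6-.4,z)
print('crystal side',g(517,318,.130)); print('knob top top',f(369,432,.247),'side',g(562,112,.247))
print('house top corners',f(90,45,.124),f(470,38,.124),f(497,508,.124),f(92,514,.124))
print('plate left',f(216,355,.13),f(219,513,.13), 'side',g(405,345,.13),g(563,392,.13))
print('head front',f(277,513,.208),f(405,510,.208), 'rear of tower',f(285,253,.208),f(393,250,.208),'side head',g(345,185,.208),g(600,250,.208),g(643,178,.208))
```

```text
o [0.5191 0.251  0.085 ] 0.10936063954912224 0.013762932953822556 0.5098368958338251
b [0.5131 0.1915 0.085 ] 0.10891019357575056 0.013125364025153902 0.47936295441619453
g [0.5188 0.1318 0.085 ] 0.1095957969633718 0.0128136064719719 0.3736213645610976
crystal side [ 0.517  -0.1866  0.13  ]
knob top top [ 0.5178 -0.1868  0.247 ] side [ 0.5167 -0.1844  0.247 ]
house top corners [ 0.7081 -0.0853  0.124 ] [ 0.7147 -0.2711  0.124 ] [ 0.4861 -0.2809  0.124 ] [ 0.4799 -0.0866  0.124 ]
plate left [ 0.557  -0.1451  0.13  ] [ 0.4814 -0.1463  0.13  ] side [ 0.5544 -0.1458  0.13  ] [ 0.482  -0.1521  0.13  ]
head front [ 0.4821 -0.1559  0.208 ] [ 0.4845 -0.213   0.208 ] rear of tower [ 0.5989 -0.1602  0.208 ] [ 0.6011 -0.2089  0.208 ] side head [ 0.5916 -0.1438  0.208 ] [ 0.4825 -0.1571  0.208 ] [ 0.4823 -0.2096  0.208 ]
```

Measured: blue bar centre (0.513, 0.1915) with length 109 mm and yaw about 0.5°, crystal near (0.5175, -0.1855), ftir yaw about 1.8°. All of these fit the given sizes. The moves can't tilt the tool, so I plan to grip the bar upright at its outer 8 mm. That keeps the gripper's body in front of and above the head. First I'll travel to above the bar's near end.

```bash
python3 -m inch '[{"linear":[0.35,-0.35,0],"twist":0.1,"gripper":0.45},{"linear":[0.7,-0.7,0],"twist":0.2,"gripper":0.45},{"linear":[1,-1,0],"twist":0.305,"gripper":0.45},{"linear":[1,-1,0],"twist":0.305,"gripper":0.45}]'
python3 -m inch '[{"linear":[0.35,-0.35,0],"twist":0,"gripper":0.45},{"linear":[0.7,-0.7,0],"twist":0,"gripper":0.45},{"linear":[1,-1,0],"twist":0,"gripper":0.45},{"linear":[1,-1,0],"twist":0,"gripper":0.45}]'
python3 -m inch '[{"linear":[0.35,-0.35,0],"twist":0,"gripper":0.45},{"linear":[0.7,-0.7,-0.2],"twist":0,"gripper":0.45},{"linear":[0.95,-1,-0.4],"twist":0,"gripper":0.45},{"linear":[0.95,-1,-0.6],"twist":0,"gripper":0.45},{"linear":[0.95,-1,-0.6],"twist":0,"gripper":0.45}]'
```

```text
time: 0.43
tool_pos: [0.2698, 0.4209, 0.2269]
ee_rot: [-3.139, 0.001, -3.131]
wrist_force: [0.3, 0.2, 0.5]
width: 0.0707
time: 0.77
tool_pos: [0.3702, 0.3203, 0.2269]
ee_rot: [-3.139, 0.001, -3.136]
wrist_force: [-0.3, 0.1, -0.3]
width: 0.0446
time: 1.18
tool_pos: [0.4618, 0.2195, 0.161]
ee_rot: [-3.137, -0.01, -3.137]
wrist_force: [-0.8, 0.1, -1.4]
width: 0.0424
```

```bash
python3 -m inch '[{"linear":[0.02,-0.29,0],"twist":0,"gripper":0.45},{"linear":[0.02,-0.29,0],"twist":0,"gripper":0.45},{"linear":[0.02,-0.29,0],"twist":0,"gripper":0.45}]'
python3 - <<'E'
from h import *
snap('top','top1');s=snap('side','side1'); crop(s,'c_side1',180,150,340,320,4)
print(robot.get_obs()['tool_pos'],robot.get_obs()['joint_positions'])
E
```

```text
time: 1.43
tool_pos: [0.4644, 0.1949, 0.1679]
ee_rot: [3.141, -0.0, -3.133]
wrist_force: [0.2, -0.1, 0.9]
width: 0.0421
[0.46450766 0.19593256 0.16823846] [ 2.86029710e-01  3.49854985e-03  1.57535594e+00  9.53688921e-04
  1.56160077e+00 -1.29517699e+00]
```

View pics/c_side1.png

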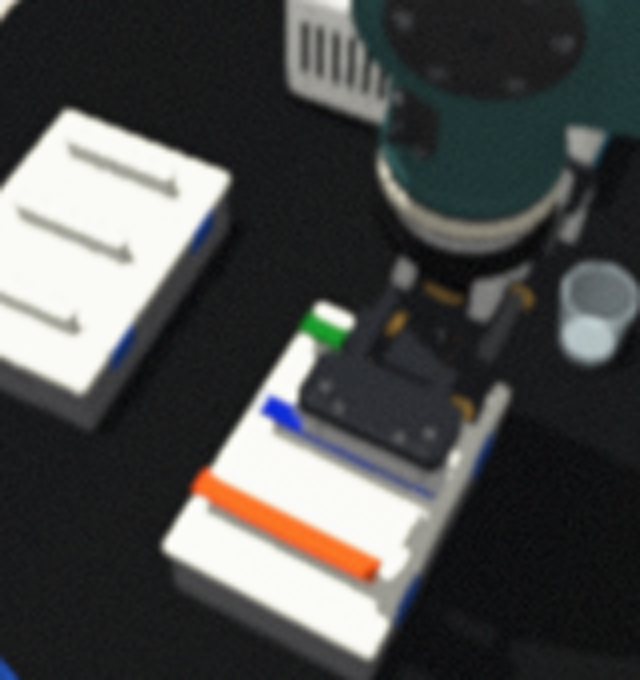

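View pics/top1.png

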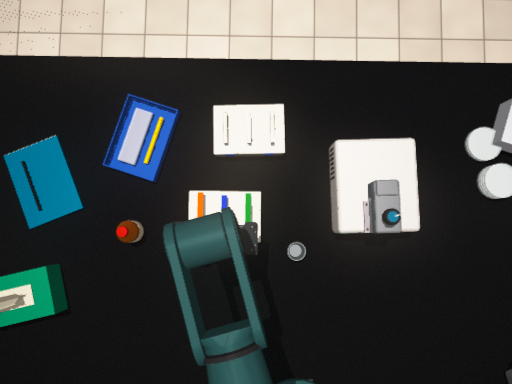

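The picture shows the 75 mm side of the gripper's body along x, which is what I need. The fingers straddle the blue bar's near end. Next: descend and grip.

```bash
python3 -m inch '[{"linear":[0.015,-0.04,-0.25],"twist":0,"gripper":0.45},{"linear":[0.015,-0.04,-0.5],"twist":0,"gripper":0.45},{"linear":[0.015,-0.04,-0.65],"twist":0,"gripper":0.45},{"linear":[0.015,-0.04,-0.78],"twist":0,"gripper":0.45},{"linear":[0.015,-0.04,-0.78],"twist":0,"gripper":0.45},{"linear":[0.015,-0.04,-0.78],"twist":0,"gripper":0.45}]'
python3 - <<'E'
from h import *
s=snap('side','side2'); crop(s,'c_side2',210,210,320,320,6)
print(robot.get_obs()['tool_pos'],robot.get_obs()['wrist_force'])
E
```

```text
time: 2.03
tool_pos: [0.4656, 0.1918, 0.0894]
ee_rot: [3.141, -0.001, -3.13]
wrist_force: [0.3, 0.2, 1.1]
width: 0.0421
[0.46636308 0.19184349 0.09040291] [1.05652588 0.47492278 0.32182405]
```

View pics/c_side2.png

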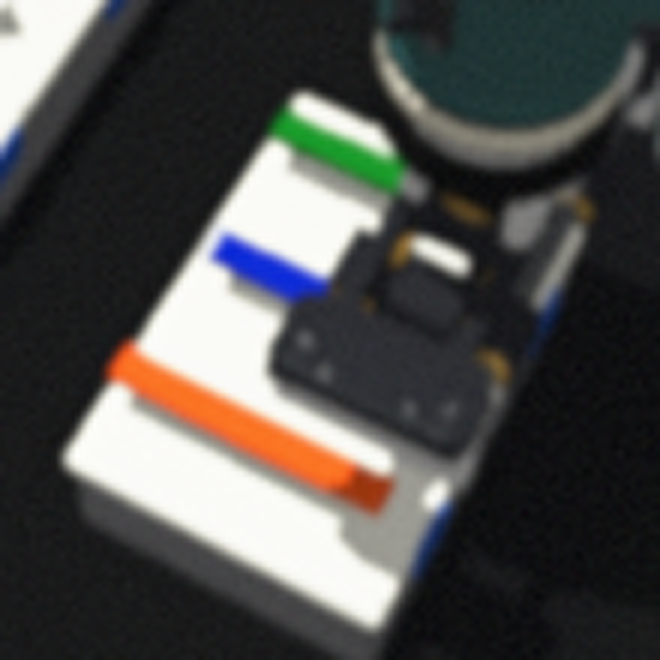

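The fingers are either side of the blue bar and clear of the orange and green bars. Close.

```bash
python3 -m inch '[{"linear":[0,0,0],"twist":0,"gripper":0.2},{"linear":[0,0,0],"twist":0,"gripper":0.1},{"linear":[0,0,0],"twist":0,"gripper":0},{"linear":[0,0,0],"twist":0,"gripper":0},{"linear":[0,0,0],"twist":0,"gripper":0},{"linear":[0,0,0],"twist":0,"gripper":0},{"linear":[0,0,0],"twist":0,"gripper":0}]'
python3 -m inch '[{"linear":[0,0,0.2],"twist":0,"gripper":0},{"linear":[0,0,0.5],"twist":0,"gripper":0},{"linear":[0,0,0.8],"twist":0,"gripper":0},{"linear":[0,0,1],"twist":0,"gripper":0},{"linear":[0,0,1],"twist":0,"gripper":0}]'
python3 - <<'E'
from h import *
s=snap('side','side3'); crop(s,'c_side3',190,170,340,320,4);s=snap('top','top3'); crop(s,'c_top3',170,170,310,270,5)
print(robot.get_obs()['tool_pos'],robot.get_obs()['wrist_force'])
E
```

```text
time: 2.67
tool_pos: [0.4665, 0.1909, 0.09]
ee_rot: [3.141, 0.001, -3.132]
wrist_force: [0.0, 0.4, 2.0]
width: 0.0139
time: 3.08
tool_pos: [0.4687, 0.1915, 0.195]
ee_rot: [3.139, 0.01, -3.132]
wrist_force: [-0.0, 1.0, 1.1]
width: 0.0134
[0.46645822 0.1908668  0.18977794] [0.08907463 0.22306503 0.53252059]
```

View pics/c_side3.png

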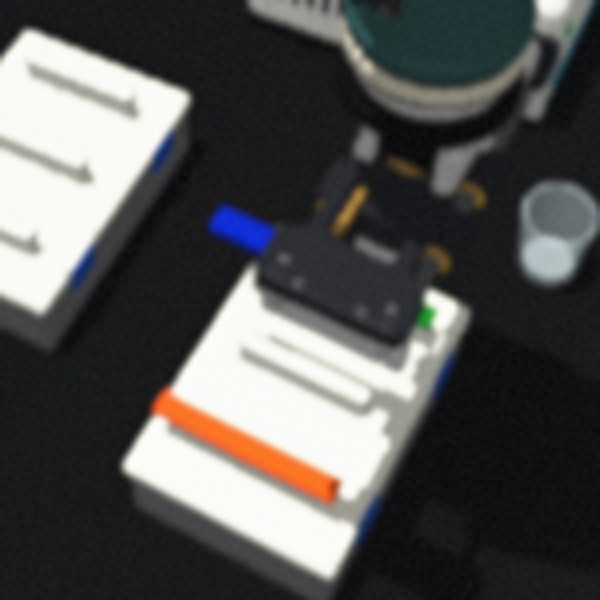

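View pics/c_top3.png

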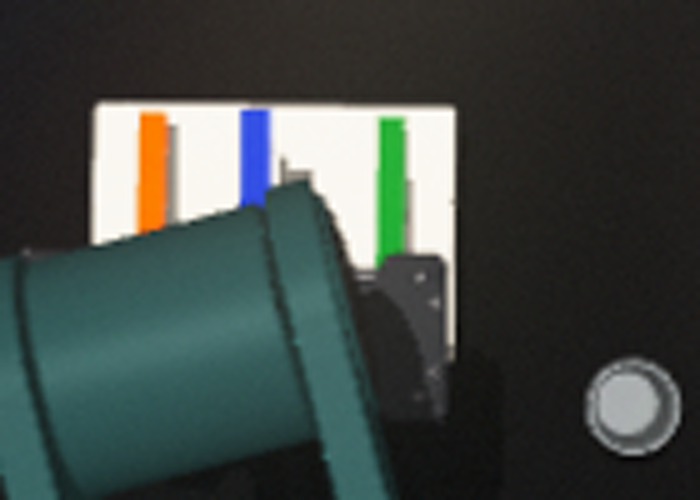

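Run:
```python
from h import *
np.set_printoptions(precision=4,suppress=True)
s=load('top3'); s2=load('side3')
a=(170+256/5-.4,170+110/5-.4); print(a,onz(s,*a,.185),pt(s,221,196),pt(s,221,202))
for u,v in((246,226),(250,227),(255,229)): print(pt(s2,u,v))
# beaker
t=load('top0'); print('beaker',onz(t,297,251,.055))
```

```text
(220.79999999999998, 191.6) [0.5688 0.1925 0.185 ] [0.5584 0.1914 0.1892] [0.5446 0.1911 0.1894]
[0.5626 0.1951 0.1898]
[0.554  0.1937 0.1905]
[0.5431 0.1923 0.1893]
beaker [0.431  0.0061 0.055 ]
```

The bar is held level, with its tip 102 mm ahead of the TCP. Next I'll carry it to in front of the ftir.

```bash
python3 -m inch '[{"linear":[-0.1,-0.33,0],"twist":0,"gripper":0},{"linear":[-0.3,-0.66,0],"twist":0.01,"gripper":0},{"linear":[-0.5,-1,0],"twist":0.02,"gripper":0}]'
python3 -m inch '[{"linear":[-0.2,-0.33,0],"twist":0,"gripper":0},{"linear":[-0.4,-0.66,0],"twist":0,"gripper":0},{"linear":[-0.46,-1,0],"twist":0,"gripper":0}]'
python3 -m inch '[{"linear":[0,-0.33,0],"twist":0,"gripper":0},{"linear":[0,-0.66,0],"twist":0,"gripper":0},{"linear":[0,-1,0],"twist":0,"gripper":0}]'
python3 -m inch '[{"linear":[0,-0.33,0],"twist":0,"gripper":0},{"linear":[0,-0.6,-0.2],"twist":0,"gripper":0},{"linear":[0,-0.81,-0.4],"twist":0,"gripper":0},{"linear":[0,-0.81,-0.4],"twist":0,"gripper":0},{"linear":[0,-0.81,-0.4],"twist":0,"gripper":0},{"linear":[0,-0.81,-0.4],"twist":0,"gripper":0}]'
python3 - <<'E'
from h import *
s=snap('side','side4'); crop(s,'c_side4',250,80,400,210,5);s=snap('top','top4'); crop(s,'c_top4',320,130,440,250,5)
o=robot.get_obs();print(o['tool_pos'],o['ee_rot'],o['wrist_force'],o['joint_positions'])
E
```

```text
time: 3.43
tool_pos: [0.4143, 0.09, 0.1865]
ee_rot: [-3.141, -0.005, -3.109]
wrist_force: [0.4, -0.5, 0.5]
width: 0.0135
time: 3.68
tool_pos: [0.3667, -0.0097, 0.1869]
ee_rot: [3.14, -0.005, -3.11]
wrist_force: [0.2, 0.0, -0.7]
width: 0.0129
time: 3.93
tool_pos: [0.3686, -0.1101, 0.1872]
ee_rot: [3.14, -0.003, -3.111]
wrist_force: [0.7, 1.2, 0.1]
width: 0.0135
time: 4.43
tool_pos: [0.3697, -0.1892, 0.1486]
ee_rot: [3.139, -0.002, -3.111]
wrist_force: [-0.1, 0.4, 0.6]
width: 0.0132
[ 0.37059199 -0.18926338  0.1500852 ] [-3.14151415e+00  9.14961454e-04 -3.10944807e+00] [0.44221669 0.39395459 0.15128255] [-6.09001563e-01 -1.89940747e-01  1.78904258e+00  4.84543472e-04
  1.54171061e+00 -2.21195634e+00]
```

View pics/c_side4.png

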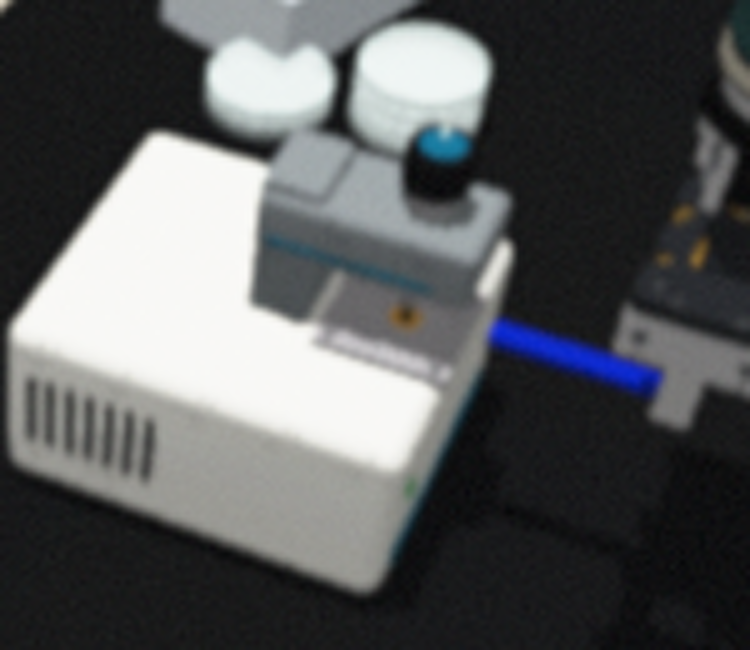

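View pics/c_top4.png

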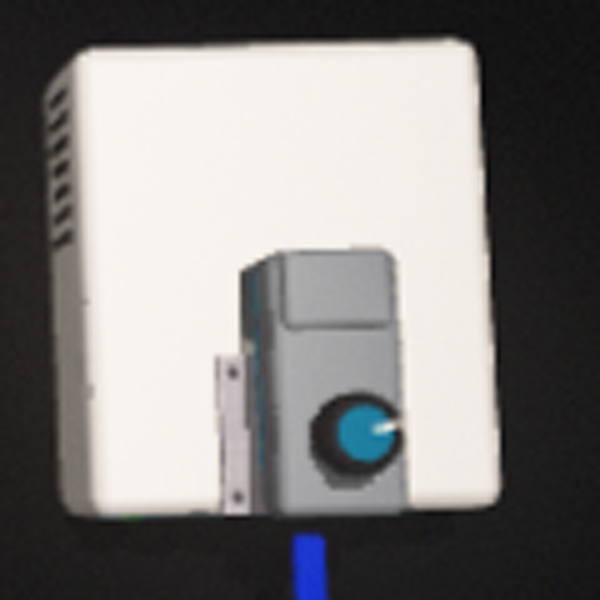

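The tip is about 6 mm short of the front edge and lined up with it. The gripper has a wide block above the fingertips, so I'll measure its shape in the depth image before inserting.

Run:
```python
from h import *
np.set_printoptions(precision=1,suppress=True,linewidth=150)
s=load('side4'); tcp=np.array([.3706,-.1893,.1501])
us,vs=np.meshgrid(np.arange(300,512),np.arange(60,260)); 
d=s['depth'][60:260,300:512]; R,t=cam(s)
c=np.stack([us,vs,np.ones_like(us)],-1)@np.linalg.inv(s['mtx']).T*d[...,None]
P=((c-t)@R-tcp)*1000
ok=(d>0)&(abs(P[...,0])<60)&(abs(P[...,1])<110)&(P[...,2]>-30)&(P[...,2]<200)
Q=P[ok]
for z in range(-25,160,8):
    q=Q[(Q[:,2]>=z)&(Q[:,2]<z+8)]
    if len(q)>3: print(z,len(q),'x',np.percentile(q[:,0],[2,98]),'y',np.percentile(q[:,1],[2,50,98]))
crop(s,'c_grip4',340,80,480,220,5)
```

```text
-17 31 x [-8.7 57.4] y [ 3.6  7.7 20.1]
-9 100 x [-7.3 58. ] y [-7.   2.4 18.2]
-1 19 x [-9.8  8.4] y [15.9 18.1 19.4]
7 19 x [-8.7  7.8] y [16.6 18.1 20.7]
15 11 x [-9.   7.4] y [16.9 18.2 20.4]
71 53 x [-34.1  33.4] y [-74.7  79.3  81.3]
79 99 x [-33.4  34.3] y [-75.8  79.1  81.7]
87 130 x [-33.9  32.4] y [-73.4  53.5  81.6]
95 249 x [-33.   32.7] y [-27.4  20.5  86.4]
103 113 x [-34.8  29.7] y [20.6 85.5 89. ]
111 514 x [-33.4  28.6] y [ 9.  67.6 88.8]
119 77 x [-22.3  21.7] y [-9.8 11.1 21.6]
127 56 x [-22.6  20.4] y [ 5.6 11.  18.2]
135 65 x [-22.9  18.1] y [ 6.8 11.  17.7]
143 37 x [-21.5  18. ] y [ 7.2 10.8 17.2]
151 25 x [-32.9  32. ] y [12.5 15.6 17.4]
159 37 x [-35.  35.] y [ 8.7 28.3 36.8]
```

View pics/c_grip4.png

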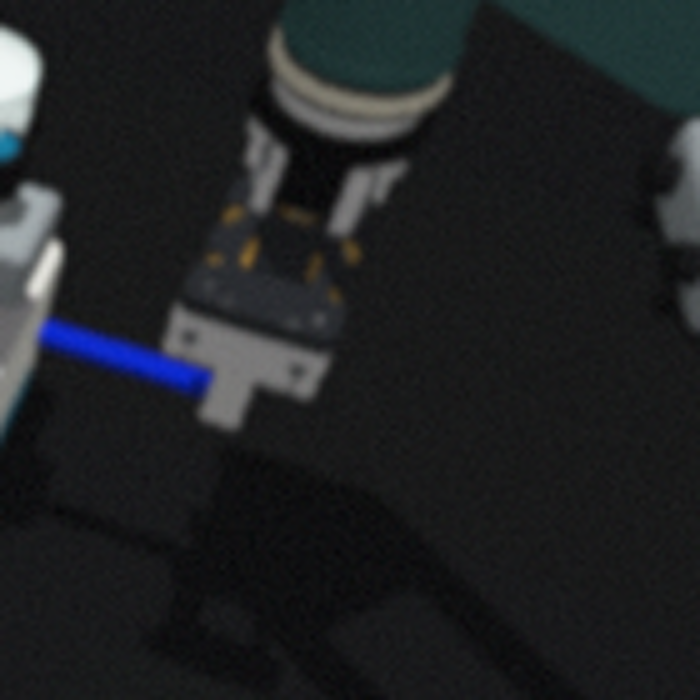

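The depth image confirms it: the fingers stay ±8 mm wide up to the body, which starts about 73 mm above the TCP and is ±35 mm in x. At placement it clears the head top by about 7 mm. I'll lower to 2 mm above plate height, slide partway in, and check.

```bash
python3 -m inch '[{"linear":[0,0,-0.08],"twist":0,"gripper":0},{"linear":[0,0,-0.08],"twist":0,"gripper":0},{"linear":[0,0,-0.08],"twist":0,"gripper":0},{"linear":[0.1,0,-0.08],"twist":0,"gripper":0},{"linear":[0.2,0.005,-0.08],"twist":0,"gripper":0},{"linear":[0.3,0.01,-0.08],"twist":0,"gripper":0},{"linear":[0.35,0.01,-0.08],"twist":0,"gripper":0},{"linear":[0.35,0.01,-0.08],"twist":0,"gripper":0},{"linear":[0.35,0.01,-0.08],"twist":0,"gripper":0}]'
python3 - <<'E'
from h import *
s=snap('side','side5'); crop(s,'c_side5',300,90,400,180,7)
o=robot.get_obs();print(o['tool_pos'],o['ee_rot'],o['wrist_force'])
E
```

```text
time: 5.28
tool_pos: [0.4055, -0.1891, 0.1413]
ee_rot: [3.141, -0.001, -3.11]
wrist_force: [0.2, -0.3, -0.1]
width: 0.0131
[ 0.40525233 -0.18908102  0.14130048] [ 3.14118532e+00 -7.31221077e-04 -3.11069441e+00] [-1.25664236 -0.67419118 -0.14153861]
```

View pics/c_side5.png

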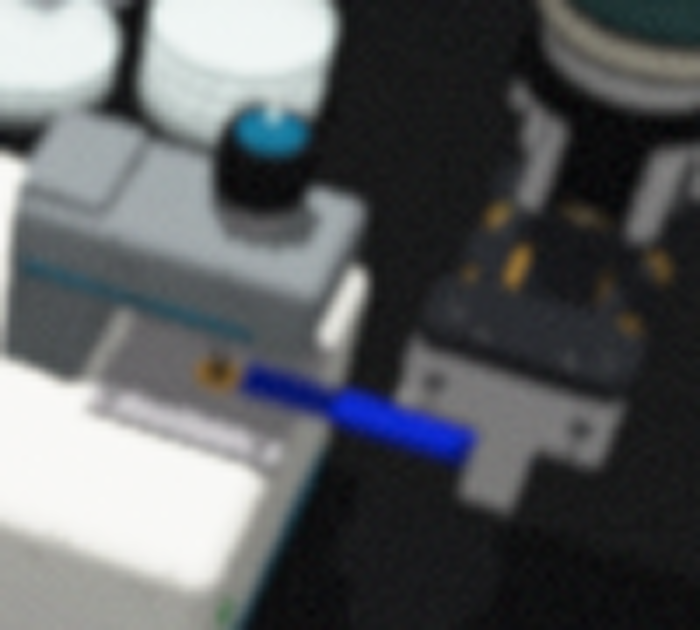

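```bash
python3 - <<'E'
from h import *
np.set_printoptions(precision=4,suppress=True)
s=load('side5'); g=lambda x,y,z:onz(s,300+x/7-.43,90+y/7-.43,z)
print('crystal',g(218,370,.130))
print('tip upper corner,lower corner at top z .1365',g(247,366,.1365),g(245,386,.1365), 'z.1315 low',g(245,391,.1315))
print('outer lit part top edge/ bottom edge',g(345,392,.1365),g(335,415,.1365),g(460,430,.1365),g(455,447,.1365))
P=np.array([[.5073,-.1859+7e-3,.1365],[.5073,-.1859-7e-3,.1365],[.518,-.1855,.13]]);q=proj(s,P);print((q+.43-[300,90])*7)
E
python3 -c "
import cv2
a=cv2.imread('pics/side5.png')[130:160,322:372]
cv2.imwrite('pics/c5b.png',cv2.resize(a,None,fx=16,fy=16,interpolation=cv2.INTER_CUBIC))"
```

```text
crystal [ 0.5174 -0.1871  0.13  ]
tip upper corner,lower corner at top z .1365 [ 0.5068 -0.1876  0.1365] [ 0.5034 -0.1768  0.1365] z.1315 low [ 0.5036 -0.1795  0.1315]
outer lit part top edge/ bottom edge [ 0.4689 -0.1922  0.1365] [ 0.4679 -0.1784  0.1365] [ 0.424  -0.1935  0.1365] [ 0.4228 -0.1838  0.1365]
[[237.5268 379.2301]
 [250.7199 357.3194]
 [214.9367 371.9754]]
```

View pics/c5b.png

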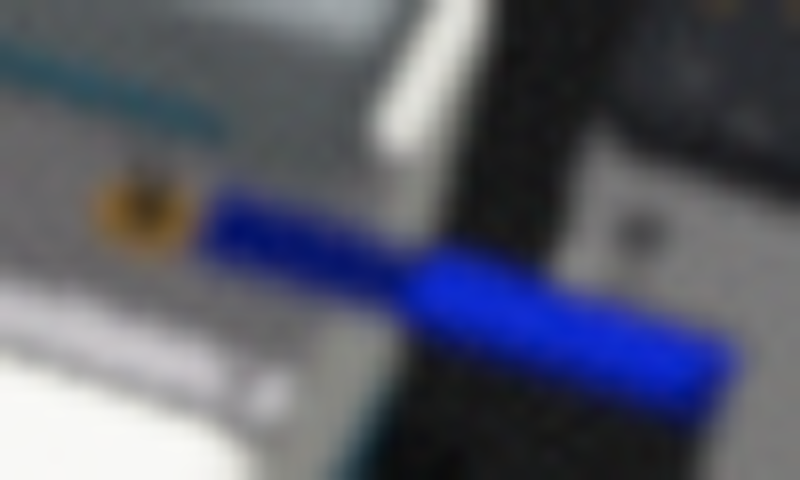

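The bar tip (c5b (215,225)) is about 9 mm in front of the crystal (145,208). The bar's line passes within roughly 1 mm of it. I'll slide the rest of the way straight in and lower.

```bash
python3 -m inch '[{"linear":[0.1,0,0.005],"twist":0,"gripper":0},{"linear":[0.2,0,0.005],"twist":0,"gripper":0},{"linear":[0.3,0,0.005],"twist":0,"gripper":0},{"linear":[0.385,0,0.005],"twist":0,"gripper":0},{"linear":[0.385,0,0.005],"twist":0,"gripper":0},{"linear":[0.385,0,0.005],"twist":0,"gripper":0}]'
python3 -m inch '[{"linear":[0,0,-0.01],"twist":0,"gripper":0},{"linear":[0,0,-0.018],"twist":0,"gripper":0},{"linear":[0,0,-0.018],"twist":0,"gripper":0},{"linear":[0,0,-0.018],"twist":0,"gripper":0}]'
python3 - <<'E'
from h import *
s=snap('side','side6'); crop(s,'c_side6',300,90,400,180,7)
o=robot.get_obs();print(o['tool_pos'],o['ee_rot'],o['wrist_force'],o['wrist_torque'])
E
```

```text
time: 5.83
tool_pos: [0.4441, -0.1891, 0.1417]
ee_rot: [3.141, -0.001, -3.11]
wrist_force: [0.0, -1.4, -0.6]
width: 0.0135
time: 6.17
tool_pos: [0.4434, -0.1892, 0.1402]
ee_rot: [3.142, -0.0, -3.111]
wrist_force: [0.5, -0.1, 0.0]
width: 0.0133
[ 0.44342799 -0.18916523  0.14023951] [ 3.14148611e+00 -4.52500115e-05 -3.11130581e+00] [-0.33666699  1.01997842 -0.10889448] [ 0.02701692  0.02478506 -0.05472088]
```

View pics/c_side6.png

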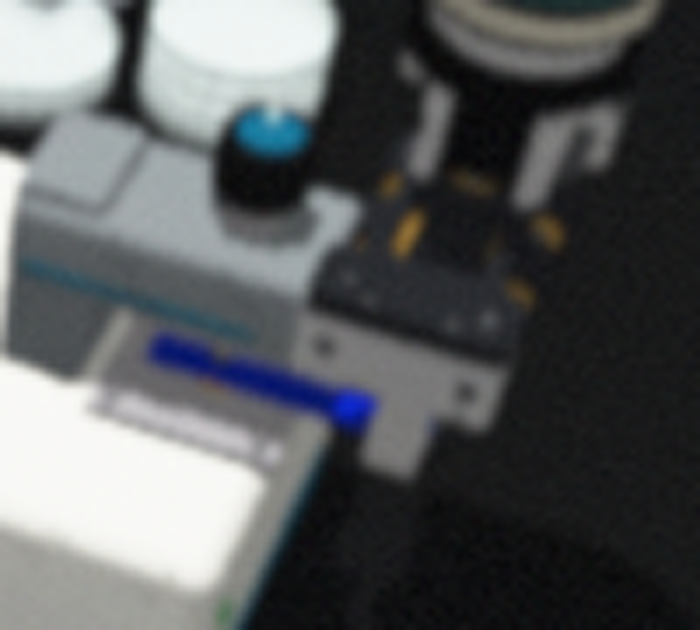

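The bar is under the foot with its tip at (160,345). The crystal is covered, and only a sliver of the near ring shows at (215,378). Release.

```bash
python3 -m inch '[{"linear":[0,0,-0.003],"twist":0,"gripper":0},{"linear":[0,0,-0.003],"twist":0,"gripper":0},{"linear":[0,0,-0.003],"twist":0,"gripper":0.1},{"linear":[0,0,-0.003],"twist":0,"gripper":0.2},{"linear":[0,0,-0.003],"twist":0,"gripper":0.35},{"linear":[0,0,-0.003],"twist":0,"gripper":0.35},{"linear":[0,0,-0.003],"twist":0,"gripper":0.35}]'
python3 -m inch '[{"linear":[-0.2,0,0],"twist":0,"gripper":0.4},{"linear":[-0.5,0,0],"twist":0,"gripper":0.4},{"linear":[-0.8,0,0.2],"twist":0,"gripper":0.4},{"linear":[-0.9,0,0.6],"twist":0,"gripper":0.4},{"linear":[-0.9,0,1],"twist":0,"gripper":0.4},{"linear":[-0.9,0,1],"twist":0,"gripper":0.4}]'
python3 - <<'E'
from h import *
s=snap('side','side7'); crop(s,'c_side7',300,90,400,180,7)
s=snap('top','top7'); crop(s,'c_top7',340,160,430,260,6)
E
```

```text
time: 6.8
tool_pos: [0.4437, -0.1892, 0.1399]
ee_rot: [3.141, 0.0, -3.111]
wrist_force: [-0.2, -0.1, 0.2]
width: 0.032
time: 7.3
tool_pos: [0.3557, -0.1911, 0.2483]
ee_rot: [-3.132, 0.012, -3.112]
wrist_force: [0.4, -0.3, -0.1]
width: 0.0377
```

View pics/c_side7.png

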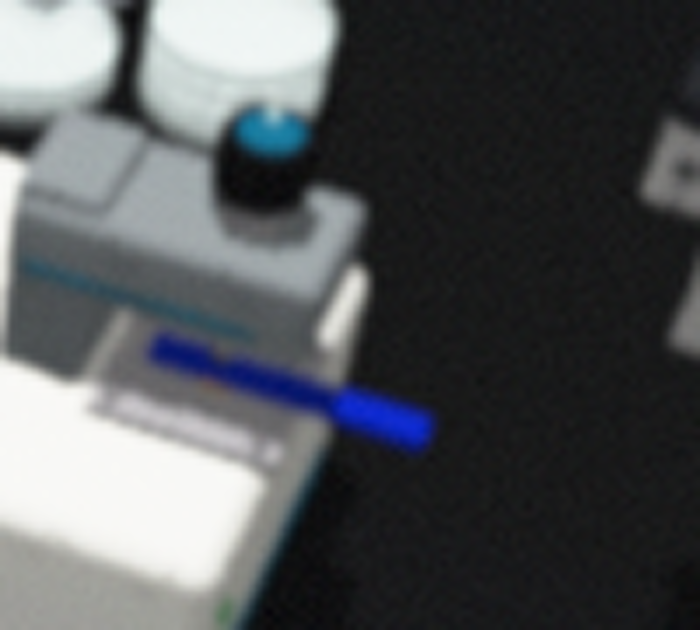

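View pics/c_top7.png

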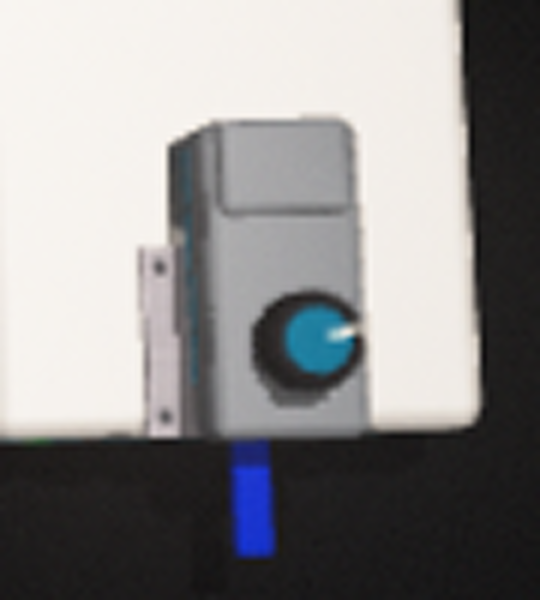

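Run:
```python
from h import *
np.set_printoptions(precision=4,suppress=True)
s=load('top7'); f=lambda x,y,z:onz(s,340+x/6-.42,160+y/6-.42,z)
a=f(253,470,.135);b=f(256,556,.135);print('mid',a,'outer end',b, 'w',f(235,555,.135)-f(275,555,.135))
d=(a-b)/np.linalg.norm(a-b);print('yaw',np.degrees(np.arctan2(d[1],d[0])),'y at crystal',b+d*(.5172-b[0])/d[0],'inner end',b+d*.110)
print('knob top', f(321,340,.247))
im=s['image'].astype(int); m=(im[...,2]-im[...,0]>60)&(im[...,1]-im[...,0]>40); m[:200]=0;m[240:]=0;m[:,380:410]&=True
vs,us=np.nonzero(m); k=(us>375)&(us<405)&(vs>205)&(vs<228); print('cap px',us[k].mean(),vs[k].mean(),k.sum(), onz(s,us[k].mean(),vs[k].mean(),.247))
s=load('side7'); g=lambda x,y,z:onz(s,300+x/7-.43,90+y/7-.43,z)
print('knob side',g(271,131,.247))
o=robot.get_obs();print(o['tool_pos'],o['joint_positions'])
```

```text
mid [ 0.4687 -0.1888  0.135 ] outer end [ 0.435  -0.1897  0.135 ] w [-0.0003  0.0158  0.    ]
yaw 1.5876686432081346 y at crystal [ 0.5172 -0.1874  0.135 ] inner end [ 0.5449 -0.1866  0.135 ]
knob top [ 0.5172 -0.1861  0.247 ]
cap px 392.40860215053766 216.20430107526883 93 [ 0.5173 -0.1847  0.247 ]
knob side [ 0.5166 -0.1844  0.247 ]
[ 0.3545 -0.1898  0.2422] [-0.633  -0.255   1.6589  0.0002  1.7324 -2.2341]
```

Run:
```python
from h import *
s=load('side7'); crop(s,'c7b',315,130,365,160,16)
g=[]
for y in (-.184,-.1855,-.187):
    c=np.array([.5172,y,.13]); 
    P=[c, c+[0,.0035,0], c+[0,.006,0]]; print(y,((proj(s,P)+.47-[315,130])*16).round())
d=np.array([np.cos(.031),np.sin(.031),0]);n=np.array([-d[1],d[0],0])
for y in(-.1855,-.1867,-.188):
    c=np.array([.5172,y,0]);P=[c+n*.007+[0,0,.13],c+n*.007+[0,0,.135],c-n*.007+[0,0,.135]]; print('bar',y,((proj(s,P)+.47-[315,130])*16).round())
```

```text
-0.184 [[253. 218.]
 [245. 230.]
 [240. 239.]]
-0.1855 [[256. 212.]
 [249. 225.]
 [243. 234.]]
-0.187 [[260. 207.]
 [252. 220.]
 [247. 228.]]
bar -0.1855 [[242. 238.]
 [247. 216.]
 [275. 166.]]
bar -0.1867 [[245. 234.]
 [250. 212.]
 [278. 161.]]
bar -0.188 [[248. 229.]
 [253. 207.]
 [281. 157.]]
```

View pics/c7b.png

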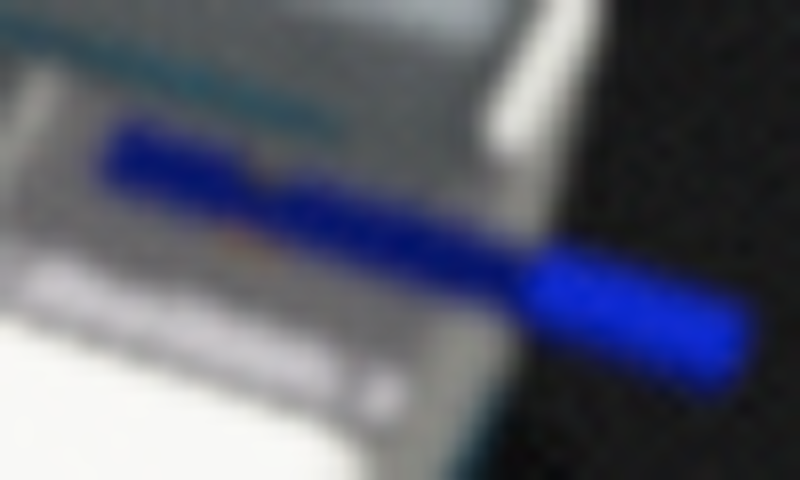

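The bar covers the crystal, but both cameras put its centreline about 2 mm toward -y, which leaves only about 1.5 mm margin. I have time, so I'll regrip and shift it +1.8 mm in y.

```bash
python3 -m inch '[{"linear":[0,0,-0.4],"twist":0,"gripper":0.4},{"linear":[0,0,-0.7],"twist":0,"gripper":0.4},{"linear":[0.1,0,-1],"twist":0,"gripper":0.4},{"linear":[0.3,0,-1],"twist":0,"gripper":0.4},{"linear":[0.6,0,-1],"twist":0,"gripper":0.4},{"linear":[0.8,0,-1],"twist":0,"gripper":0.4},{"linear":[0.9,0,-1],"twist":0,"gripper":0.4},{"linear":[0.9,0,-1],"twist":0,"gripper":0.4},{"linear":[0.9,0,-1],"twist":0,"gripper":0.4}]'
python3 -m inch '[{"linear":[0,0,0],"twist":0,"gripper":0.2},{"linear":[0,0,0],"twist":0,"gripper":0.1},{"linear":[0,0,0],"twist":0,"gripper":0},{"linear":[0,0,0],"twist":0,"gripper":0},{"linear":[0,0,0],"twist":0,"gripper":0},{"linear":[0,0.005,0.003],"twist":0,"gripper":0},{"linear":[0,0.018,0.003],"twist":0,"gripper":0},{"linear":[0,0.018,0.003],"twist":0,"gripper":0},{"linear":[0,0.018,0],"twist":0,"gripper":0},{"linear":[0,0.018,0],"twist":0,"gripper":0}]'
python3 -m inch '[{"linear":[0,0,0],"twist":0,"gripper":0.1},{"linear":[0,0,0],"twist":0,"gripper":0.2},{"linear":[0,0,0],"twist":0,"gripper":0.35},{"linear":[0,0,0],"twist":0,"gripper":0.35},{"linear":[0,0,0],"twist":0,"gripper":0.4}]'
python3 -m inch '[{"linear":[-0.2,0,0],"twist":0,"gripper":0.4},{"linear":[-0.5,0,0],"twist":0,"gripper":0.5},{"linear":[-0.8,0,0.2],"twist":0,"gripper":0.6},{"linear":[-0.9,0,0.6],"twist":0,"gripper":0.7},{"linear":[-0.9,0,1],"twist":0,"gripper":0.7},{"linear":[-0.9,0,1],"twist":0,"gripper":0.7},{"linear":[-0.9,0,1],"twist":0,"gripper":0.7}]'
python3 - <<'E'
from h import *
s=snap('side','side8'); crop(s,'c8b',315,130,365,160,16)
s=snap('top','top8');crop(s,'c_top8',340,160,430,260,6)
o=robot.get_obs();print(o['tool_pos'],o['ee_rot'],o['joint_positions'])
E
```

```text
time: 8.15
tool_pos: [0.4429, -0.1887, 0.1387]
ee_rot: [3.14, -0.003, -3.11]
wrist_force: [-0.4, 0.4, -0.6]
width: 0.0376
time: 8.98
tool_pos: [0.4437, -0.1873, 0.14]
ee_rot: [3.141, -0.0, -3.111]
wrist_force: [-0.6, 0.4, 1.4]
width: 0.0133
time: 9.4
tool_pos: [0.4437, -0.1874, 0.1398]
ee_rot: [3.141, -0.0, -3.111]
wrist_force: [0.4, -0.5, 0.3]
width: 0.035
time: 9.98
tool_pos: [0.3547, -0.1883, 0.243]
ee_rot: [-3.137, 0.006, -3.111]
wrist_force: [-0.5, 0.0, -0.4]
width: 0.0657
[ 0.35355413 -0.18723493  0.23926349] [ 3.14100445e+00 -4.93977066e-04 -3.11104998e+00] [-6.29115364e-01 -2.54854724e-01  1.66449755e+00  1.64212184e-04
  1.73270064e+00 -2.23042781e+00]
```

View pics/c8b.png

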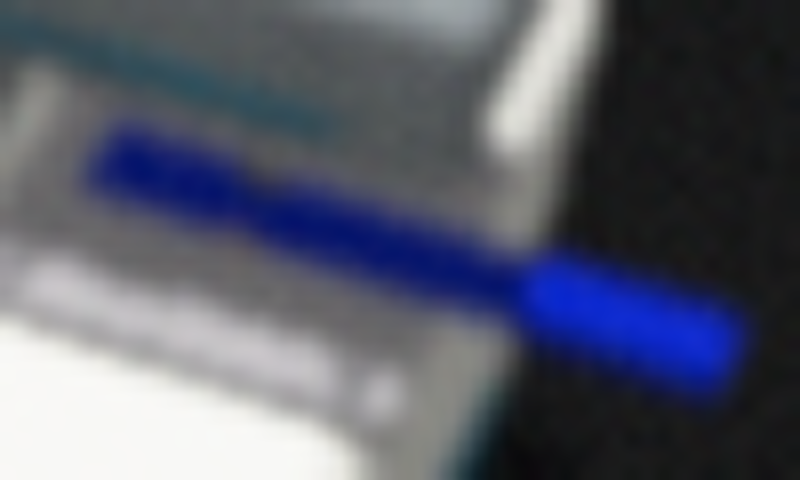

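View pics/c_top8.png

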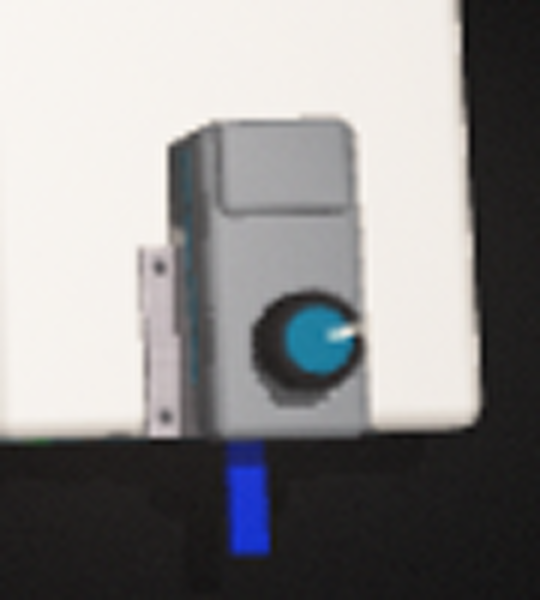

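The ring is now hidden symmetrically and the bar lies flat under the foot. Next is the knob: raise, go over it, and pre-wind the wrist +24° so there's room for a long clockwise turn.

```bash
python3 -m inch '[{"linear":[0,0,0.3],"twist":0.1,"gripper":0.7},{"linear":[0,0,0.6],"twist":0.2,"gripper":0.7},{"linear":[0.2,0,0.6],"twist":0.3,"gripper":0.7},{"linear":[0.5,0.01,0.6],"twist":0.4,"gripper":0.7},{"linear":[0.8,0.02,0.6],"twist":0.4,"gripper":0.7},{"linear":[0.8,0.02,0.6],"twist":0.4,"gripper":0.7}]'
python3 -m inch '[{"linear":[0.3,0,0],"twist":0,"gripper":0.7},{"linear":[0.6,0,0],"twist":0,"gripper":0.7},{"linear":[0.83,0,0],"twist":0,"gripper":0.7},{"linear":[0.83,0,0],"twist":0,"gripper":0.7},{"linear":[0.83,0,0],"twist":0,"gripper":0.7}]'
python3 - <<'E'
from h import *
np.set_printoptions(precision=4,suppress=True)
s=snap('side','side9'); crop(s,'c9',280,50,400,150,6)
o=robot.get_obs();print(o['tool_pos'],o['ee_rot'],o['joint_positions'],o['joint_torque'],o['wrist_torque'])
E
```

```text
time: 10.58
tool_pos: [0.4365, -0.1849, 0.2958]
ee_rot: [3.136, -0.002, -2.689]
wrist_force: [0.4, -0.5, -0.6]
width: 0.0658
time: 11.0
tool_pos: [0.5164, -0.185, 0.2969]
ee_rot: [3.137, -0.004, -2.691]
wrist_force: [-0.3, 0.1, 0.8]
width: 0.0659
[ 0.5159 -0.1851  0.2979] [ 3.1382 -0.0031 -2.6919] [-0.4478  0.0837  1.2363 -0.0003  1.8262 -2.4683] [  0.2339 -32.9107 -30.2738  -0.0395  -0.0065   0.0017] [0.0764 0.0671 0.021 ]
```

View pics/c9.png

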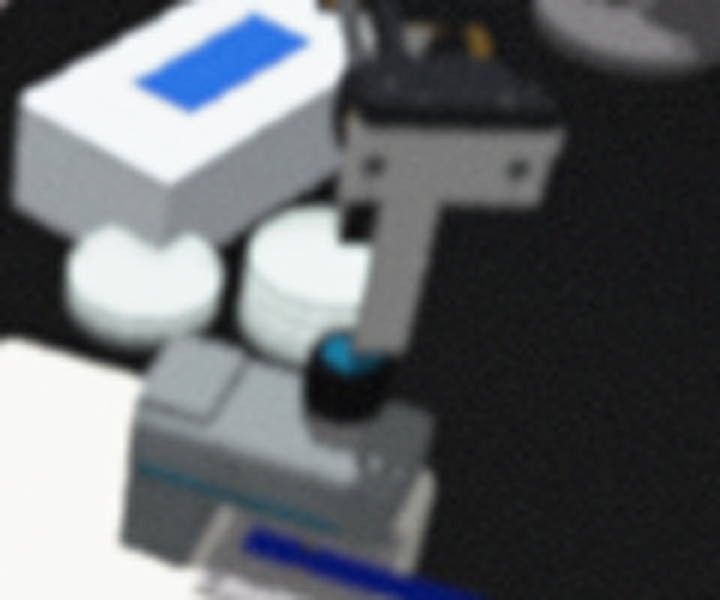

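The open fingers straddle the knob ((345,375) in the crop) and the bar is undisturbed. Descend 62 mm, then close.

```bash
python3 -m inch '[{"linear":[0,0,-0.2],"twist":0,"gripper":0.7},{"linear":[0,0,-0.4],"twist":0,"gripper":0.7},{"linear":[0,0,-0.55],"twist":0,"gripper":0.7},{"linear":[0,0,-0.62],"twist":0,"gripper":0.7},{"linear":[0,0,-0.62],"twist":0,"gripper":0.7},{"linear":[0,0,-0.62],"twist":0,"gripper":0.7}]'
python3 -m inch '[{"linear":[0,0,0],"twist":0,"gripper":0.5},{"linear":[0,0,0],"twist":0,"gripper":0.4},{"linear":[0,0,0],"twist":0,"gripper":0.3},{"linear":[0,0,0],"twist":0,"gripper":0.25},{"linear":[0,0,0],"twist":0,"gripper":0.25},{"linear":[0,0,0],"twist":0,"gripper":0.25},{"linear":[0,0,0],"twist":0,"gripper":0.25}]'
python3 - <<'E'
from h import *
np.set_printoptions(precision=4,suppress=True)
for i in range(3):
    s=robot.snapshot('side');o=robot.get_obs();print(o['tool_pos'],o['ee_rot'],o['joint_torque'],o['wrist_force'],o['wrist_torque'])
cv2.imwrite('pics/c10.png',cv2.resize(s['image'][50:150,280:400,::-1],None,fx=6,fy=6))
E
```

```text
time: 11.55
tool_pos: [0.516, -0.1855, 0.2383]
ee_rot: [-3.142, -0.0, -2.693]
wrist_force: [-0.1, 0.4, 0.3]
width: 0.0658
time: 12.13
tool_pos: [0.5167, -0.1851, 0.2383]
ee_rot: [3.141, 0.0, -2.692]
wrist_force: [-0.5, 1.9, 2.2]
width: 0.0336
[ 0.5167 -0.1851  0.2383] [ 3.1413  0.0004 -2.6919] [ -0.535  -32.5525 -29.6729  -0.3374  -0.4012  -0.0037] [-0.4469  0.8855  2.1636] [ 0.3107  0.1737 -0.0007]
[ 0.5167 -0.1851  0.2383] [ 3.1414  0.0004 -2.6919] [ -0.5878 -32.4164 -29.5958  -0.3686  -0.4408  -0.0036] [-0.5609  1.4903  2.7236] [ 0.3319  0.1626 -0.012 ]
[ 0.5167 -0.1851  0.2383] [ 3.1414  0.0004 -2.6919] [ -0.6413 -32.2827 -29.5198  -0.4007  -0.4796  -0.0032] [-1.7478  1.4785  2.7027] [ 0.3797  0.2027 -0.0137]
```

View pics/c10.png

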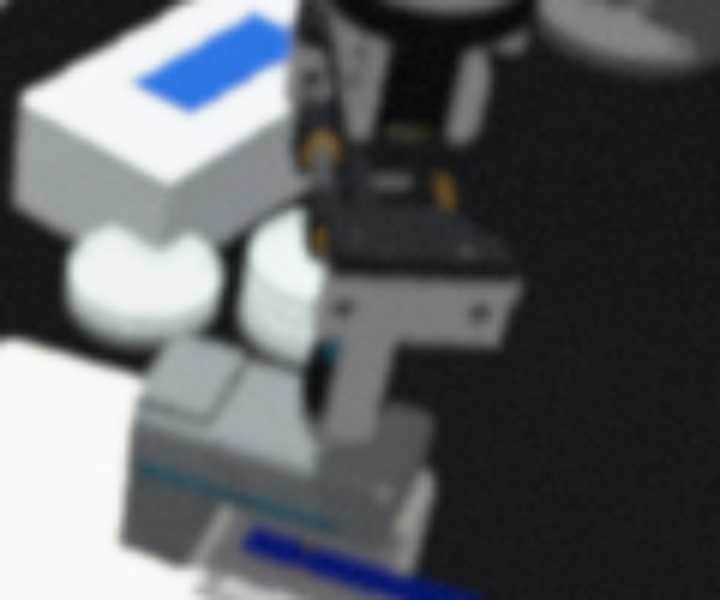

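The knob is gripped at 33.6 mm width with low forces, and the joint-6 torque reads clean. At least 126° of free travel is expected. I'll turn clockwise in steps and watch the torque.

```bash
cat > st.py <<'E'
from h import *
np.set_printoptions(precision=4,suppress=True)
o=robot.get_obs();print('t %.2f'%o['time'],'yaw',o['ee_rot'][2].round(4),'xyz',o['tool_pos'],'j6t',o['joint_torque'][5].round(4),'q6',o['joint_positions'][5].round(3),'qd6',o['qvel'][5].round(3),'F',o['wrist_force'],'T',o['wrist_torque'],'w',round(o['width'],4))
E
python3 -m inch '[{"linear":[0,0,0],"twist":-0.1,"gripper":0.25},{"linear":[0,0,0],"twist":-0.2,"gripper":0.25},{"linear":[0,0,0],"twist":-0.3,"gripper":0.25}]' >/dev/null; python3 st.py
python3 -m inch '[{"linear":[0,0,0],"twist":-0.1,"gripper":0.25},{"linear":[0,0,0],"twist":-0.2,"gripper":0.25},{"linear":[0,0,0],"twist":-0.3,"gripper":0.25}]' >/dev/null; python3 st.py
python3 -m inch '[{"linear":[0,0,0],"twist":0,"gripper":0.25},{"linear":[0,0,0],"twist":0,"gripper":0.25}]' >/dev/null; python3 st.py
```

```text
t 12.53 yaw -3.0112 xyz [ 0.5168 -0.1852  0.2383] j6t -0.9914 q6 -2.149 qd6 1.246 F [-0.8673  0.8302  2.2601] T [0.2611 0.1618 0.0489] w 0.0334
t 12.78 yaw 2.9577 xyz [ 0.5168 -0.1854  0.2383] j6t -0.9884 q6 -1.835 qd6 1.245 F [-0.1008  1.1732  1.9206] T [0.1524 0.167  0.013 ] w 0.0335
t 12.95 yaw 2.9655 xyz [ 0.5168 -0.1854  0.2383] j6t 0.126 q6 -1.842 qd6 -0.006 F [-0.174   0.6239  2.5714] T [0.2382 0.2106 0.0122] w 0.0336
```

```bash
python3 -m inch '[{"linear":[0,0,0],"twist":-0.1,"gripper":0.25},{"linear":[0,0,0],"twist":-0.2,"gripper":0.25},{"linear":[0,0,0],"twist":-0.3,"gripper":0.25}]' >/dev/null; python3 st.py
python3 -m inch '[{"linear":[0,0,0],"twist":-0.1,"gripper":0.25},{"linear":[0,0,0],"twist":-0.2,"gripper":0.25},{"linear":[0,0,0],"twist":-0.3,"gripper":0.25}]' >/dev/null; python3 st.py
python3 -m inch '[{"linear":[0,0,0],"twist":-0.1,"gripper":0.25},{"linear":[0,0,0],"twist":-0.2,"gripper":0.25},{"linear":[0,0,0],"twist":-0.3,"gripper":0.25}]' >/dev/null; python3 st.py
python3 -m inch '[{"linear":[0,0,0],"twist":-0.1,"gripper":0.25},{"linear":[0,0,0],"twist":-0.2,"gripper":0.25},{"linear":[0,0,0],"twist":-0.3,"gripper":0.25}]' >/dev/null; python3 st.py
python3 -m inch '[{"linear":[0,0,0],"twist":0,"gripper":0.25},{"linear":[0,0,0],"twist":0,"gripper":0.25},{"linear":[0,0,0],"twist":0,"gripper":0.25}]' >/dev/null; python3 st.py
python3 - <<'E'
from h import *
s=snap('side','side11'); crop(s,'c11',315,130,365,160,16); crop(s,'c11b',280,50,400,150,6)
E
```

```text
t 13.20 yaw 2.646 xyz [ 0.5167 -0.1855  0.2383] j6t -0.9911 q6 -1.523 qd6 1.243 F [-0.5472  1.5519  3.1884] T [0.1513 0.2234 0.0337] w 0.0335
t 13.45 yaw 2.3317 xyz [ 0.5167 -0.1856  0.2383] j6t -0.9878 q6 -1.209 qd6 1.243 F [-1.9176  0.2159  2.7304] T [0.0293 0.262  0.0787] w 0.0333
t 13.70 yaw 2.0176 xyz [ 0.5165 -0.1857  0.2383] j6t -0.9876 q6 -0.895 qd6 1.243 F [-1.3805 -0.0318  3.6165] T [0.0114 0.3103 0.0135] w 0.0336
t 13.95 yaw 1.7033 xyz [ 0.5164 -0.1857  0.2383] j6t -0.9871 q6 -0.581 qd6 1.243 F [-1.6846  0.273   4.0469] T [0.0154 0.3877 0.0309] w 0.0331
t 14.20 yaw 1.7089 xyz [ 0.5164 -0.1857  0.2383] j6t 0.0248 q6 -0.586 qd6 0.013 F [-3.384   0.4094  5.0501] T [-0.0819  0.6123  0.0514] w 0.0334
```

View pics/c11.png

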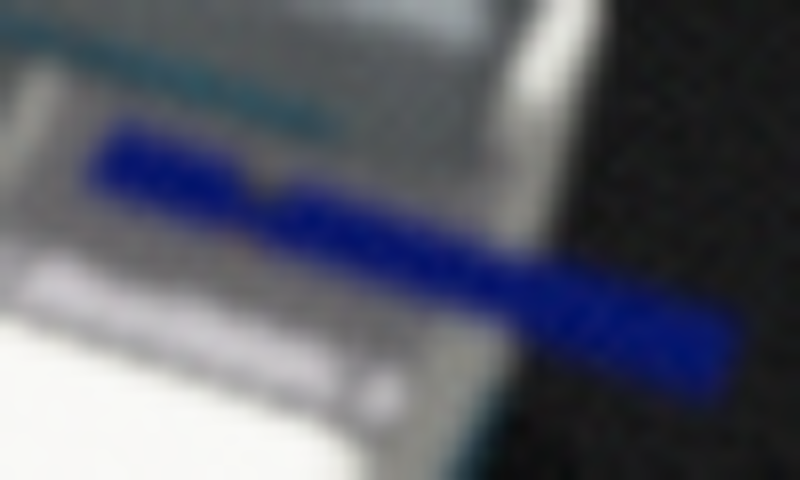

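The foot has come down about 3 mm (notch at c11 (265,195)) and the torque baseline is about -0.987. From here I'll use 6° steps with a torque reading at each.

```bash
cat > st2.py <<'E'
from bench import robot
o=robot.get_obs();print('%.2f'%o['time'],'yaw %.4f'%o['ee_rot'][2],'j6t %.4f'%o['joint_torque'][5],'qd %.4f'%o['qvel'][5],'Tz %.3f'%o['wrist_torque'][2],'F',o['wrist_force'].round(1))
E
python3 -m inch '[{"linear":[0,0,0],"twist":-0.1,"gripper":0.25}]' >/dev/null; python3 st2.py
python3 -m inch '[{"linear":[0,0,0],"twist":-0.1,"gripper":0.25}]' >/dev/null; python3 st2.py
python3 -m inch '[{"linear":[0,0,0],"twist":-0.1,"gripper":0.25}]' >/dev/null; python3 st2.py
python3 -m inch '[{"linear":[0,0,0],"twist":-0.1,"gripper":0.25}]' >/dev/null; python3 st2.py
python3 -m inch '[{"linear":[0,0,0],"twist":-0.1,"gripper":0.25}]' >/dev/null; python3 st2.py
python3 -m inch '[{"linear":[0,0,0],"twist":-0.1,"gripper":0.25}]' >/dev/null; python3 st2.py
```

```text
14.33 yaw 1.6014 j6t -1.6675 qd 1.3556 Tz 0.053 F [-2.6 -0.7  4.8]
14.42 yaw 1.4933 j6t -1.0466 qd 1.2518 Tz 0.039 F [-2.6 -0.4  4.6]
14.50 yaw 1.3884 j6t -0.9896 qd 1.2444 Tz 0.056 F [-2.8 -0.4  5.5]
14.58 yaw 1.2836 j6t -0.9867 qd 1.2445 Tz -0.012 F [-3.9 -0.7  5.1]
14.67 yaw 1.1789 j6t -0.9866 qd 1.2437 Tz 0.028 F [-4.2 -0.2  6.4]
14.75 yaw 1.0742 j6t -0.9868 qd 1.2446 Tz 0.020 F [-3.7  0.   5.2]
```

```bash
python3 -m inch '[{"linear":[0,0,0],"twist":-0.1,"gripper":0.25}]' >/dev/null; python3 st2.py
python3 -m inch '[{"linear":[0,0,0],"twist":-0.1,"gripper":0.25}]' >/dev/null; python3 st2.py
python3 -m inch '[{"linear":[0,0,0],"twist":-0.1,"gripper":0.25}]' >/dev/null; python3 st2.py
python3 - <<'E'
from h import *
s=snap('side','side12'); crop(s,'c12',315,130,365,160,16)
E
python3 st2.py
```

```text
14.83 yaw 0.9695 j6t -0.9868 qd 1.2446 Tz -0.000 F [-4.  -0.5  5. ]
14.92 yaw 0.8648 j6t -0.9867 qd 1.2438 Tz 0.037 F [-3.4  0.   5.2]
15.00 yaw 0.7601 j6t -0.9869 qd 1.2435 Tz 0.045 F [-4.4 -0.2  5.7]
15.05 yaw 0.7561 j6t 0.4045 qd -0.2210 Tz -0.022 F [-4.   0.2  5.5]
```

View pics/c12.png

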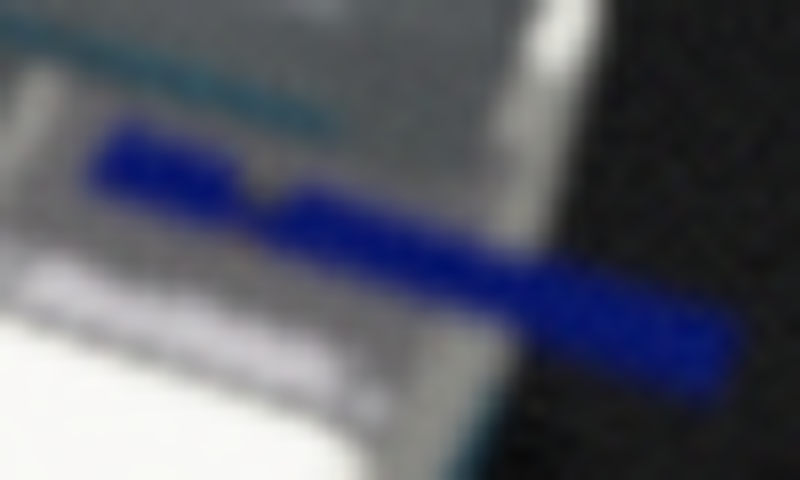

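Run:
```python
from h import *
s=load('side12')
c=np.array([.5172,-.1855,0])
for h in (.135,.137,.139,.141):
    P=[c+[0,.004,h],c+[-.0035,.002,h],c+[.0035,.002,h]]; print(h,((proj(s,P)+.47-[315,130])*16).round().tolist())
ims=[cv2.resize(load(t)['image'][134:148,324:340,::-1],None,fx=16,fy=16,interpolation=cv2.INTER_CUBIC) for t in('side8','side11','side12')]
cv2.imwrite('pics/foot.png',np.hstack(ims))
```

```text
0.135 [[252.0, 205.0], [276.0, 205.0], [237.0, 191.0]]
0.137 [[254.0, 196.0], [278.0, 196.0], [239.0, 182.0]]
0.139 [[256.0, 187.0], [280.0, 187.0], [241.0, 173.0]]
0.141 [[258.0, 179.0], [282.0, 178.0], [243.0, 165.0]]
```

View pics/foot.png

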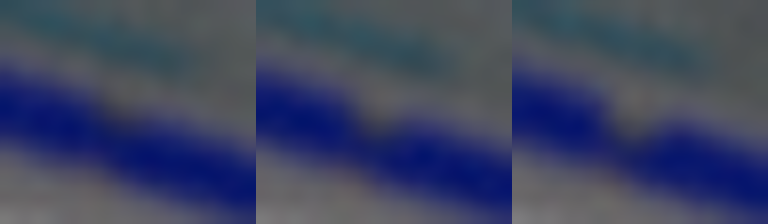

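The foot is close to the bar top, with no rise in torque yet. Continue in 6° steps.

```bash
python3 -m inch '[{"linear":[0,0,0],"twist":-0.1,"gripper":0.25}]' >/dev/null; python3 st2.py
python3 -m inch '[{"linear":[0,0,0],"twist":-0.1,"gripper":0.25}]' >/dev/null; python3 st2.py
python3 -m inch '[{"linear":[0,0,0],"twist":-0.1,"gripper":0.25}]' >/dev/null; python3 st2.py
python3 -m inch '[{"linear":[0,0,0],"twist":-0.1,"gripper":0.25}]' >/dev/null; python3 st2.py
```

```text
15.13 yaw 0.6583 j6t -1.4780 qd 1.3330 Tz 0.054 F [-3.9 -0.1  5.6]
15.22 yaw 0.5509 j6t -1.0184 qd 1.2511 Tz 0.071 F [-3.6  0.6  5.6]
15.30 yaw 0.4461 j6t -0.9610 qd 1.2445 Tz 0.054 F [-3.9  0.1  5.3]
15.38 yaw 0.3414 j6t -0.9703 qd 1.2460 Tz 0.040 F [-3.6 -0.4  5. ]
```

The torque shifted by about +0.03 from yaw 0.55 on, which matches the 0.05 → 0.08 N m difference, so the screw has stalled and the clutch is loading. Continue step by step to see the click.

```bash
python3 -m inch '[{"linear":[0,0,0],"twist":-0.1,"gripper":0.25}]' >/dev/null; python3 st2.py
python3 -m inch '[{"linear":[0,0,0],"twist":-0.1,"gripper":0.25}]' >/dev/null; python3 st2.py
python3 -m inch '[{"linear":[0,0,0],"twist":-0.1,"gripper":0.25}]' >/dev/null; python3 st2.py
```

```text
15.47 yaw 0.2365 j6t -1.0409 qd 1.2443 Tz 0.073 F [-4.   0.4  4.9]
15.55 yaw 0.1318 j6t -1.0447 qd 1.2426 Tz -0.070 F [-4.4  0.6  5.8]
15.63 yaw 0.0271 j6t -1.0298 qd 1.2436 Tz -0.029 F [-3.6  0.5  6.2]
```

After the peak the torque dropped sharply at yaw about 0.29 and is now coming back up. That's the clutch giving way: one click, slip near 0.63. One small step to confirm the recovery, then stop.

```bash
python3 -m inch '[{"linear":[0,0,0],"twist":-0.1,"gripper":0.25}]' >/dev/null; python3 st2.py
python3 -m inch '[{"linear":[0,0,0],"twist":0,"gripper":0.25},{"linear":[0,0,0],"twist":0,"gripper":0.25},{"linear":[0,0,0],"twist":0,"gripper":0.25}]' >/dev/null; python3 st2.py
python3 - <<'E'
from h import *
s=snap('side','side13'); crop(s,'c13',315,130,365,160,16)
E
```

```text
15.72 yaw -0.0776 j6t -1.0095 qd 1.2428 Tz 0.057 F [-4.6  0.2  5.2]
15.97 yaw -0.0725 j6t 0.0058 qd -0.0011 Tz 0.006 F [-4.   1.1  5.5]
```

View pics/c13.png

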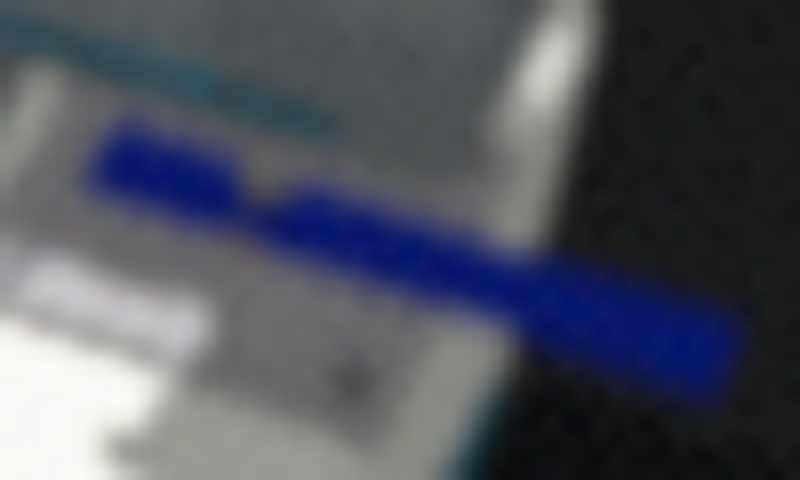

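The load fell from about 0.076 to about 0 N m and is rising again. The stall began between yaw 0.76 and 0.55, so the slip is now 0.62–0.83 rad, which is one click. Release, go straight up and back away.

```bash
python3 -m inch '[{"linear":[0,0,0],"twist":0,"gripper":0.4},{"linear":[0,0,0],"twist":0,"gripper":0.5},{"linear":[0,0,0],"twist":0,"gripper":0.6},{"linear":[0,0,0],"twist":0,"gripper":0.7},{"linear":[0,0,0],"twist":0,"gripper":0.7},{"linear":[0,0,0],"twist":0,"gripper":0.7}]'
python3 -m inch '[{"linear":[0,0,0.2],"twist":0,"gripper":0.7},{"linear":[0,0,0.4],"twist":0,"gripper":0.7},{"linear":[0,0,0.7],"twist":0,"gripper":0.7},{"linear":[-0.3,0,0.7],"twist":0,"gripper":0.7},{"linear":[-0.6,0,0.7],"twist":0,"gripper":0.7},{"linear":[-1,0,0.7],"twist":0,"gripper":0.7}]'
python3 -m inch '[{"linear":[-0.3,0.1,0],"twist":0,"gripper":0.7},{"linear":[-0.5,0.3,0],"twist":0,"gripper":0.7},{"linear":[-0.6,0.5,0],"twist":0,"gripper":0.7},{"linear":[-0.6,0.5,0],"twist":0,"gripper":0.7},{"linear":[-0.6,0.5,0],"twist":0,"gripper":0.7}]'
python3 - <<'E'
from h import *
s=snap('side','side14'); crop(s,'c14',290,80,410,180,6)
s=snap('top','top14')
E
python3 st.py
```

```text
time: 16.52
tool_pos: [0.5168, -0.1853, 0.2376]
ee_rot: [-3.141, 0.0, -0.074]
wrist_force: [0.1, 0.1, 0.1]
width: 0.065
time: 17.02
tool_pos: [0.4169, -0.1855, 0.3078]
ee_rot: [3.141, -0.001, -0.072]
wrist_force: [-0.5, 0.0, 0.7]
width: 0.0661
time: 17.43
tool_pos: [0.3566, -0.1351, 0.3086]
ee_rot: [3.14, -0.002, -0.073]
wrist_force: [1.1, 0.1, -0.8]
width: 0.0655
t 17.53 yaw -0.074 xyz [ 0.3572 -0.1358  0.3078] j6t -0.0021 q6 1.133 qd6 0.003 F [ 0.3063 -0.0304  0.625 ] T [-0.0279  0.1612  0.0201] w 0.0657
```

View pics/c14.png

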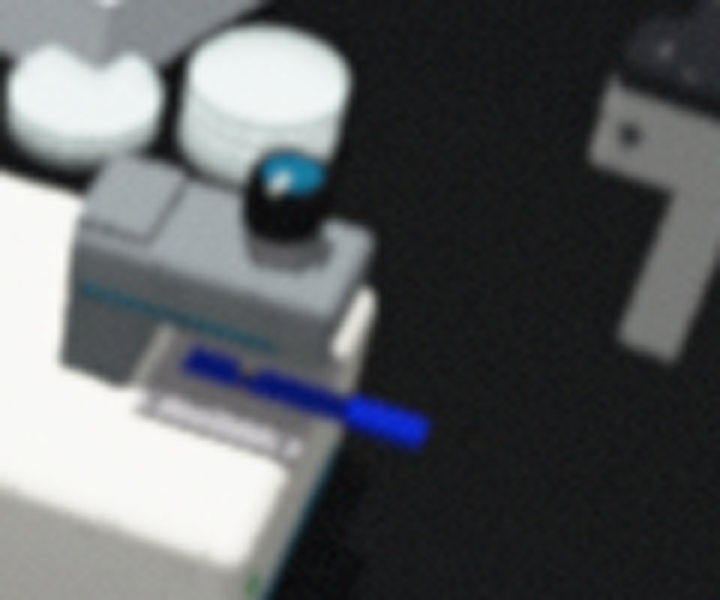

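View pics/top14.png

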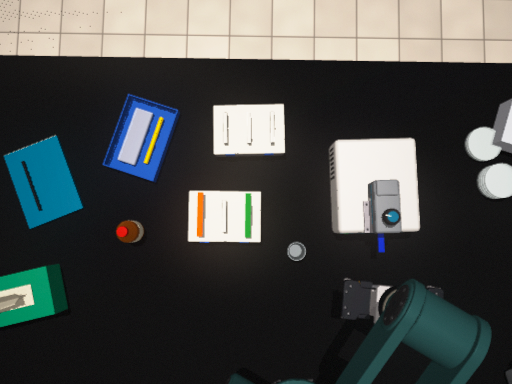

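Run:
```python
from h import *
for t in('top8','top14'):
    s=load(t); im=s['image'].astype(int); sub=im[205:230,378:405]
    cap=(sub[...,2]-sub[...,0]>50); wh=(sub.min(-1)>140)
    vs,us=np.nonzero(cap|wh); 
    n=onz(s,391.6,216.2,.247)
    v,u=np.nonzero(wh); w=sub.min(-1)[wh]-140.
    if len(u):
        p=onz(s,378+(u*w).sum()/w.sum(),205+(v*w).sum()/w.sum(),.247)-np.array([.5172,-.1855,.247]); print(t,p,np.degrees(np.arctan2(p[1],p[0])),len(u))
crops=[cv2.resize(load(t)['image'][205:230,378:405,::-1],None,fx=14,fy=14,interpolation=cv2.INTER_CUBIC) for t in('top8','top14')]
cv2.imwrite('pics/knob.png',np.hstack(crops))
```

```text
top8 [ 2.40058369e-04 -6.08529387e-03  1.11022302e-16] -87.74091384156056 371
top14 [ 1.90038730e-04 -5.57188150e-03  1.11022302e-16] -88.04658479022254 370
```

View pics/knob.png

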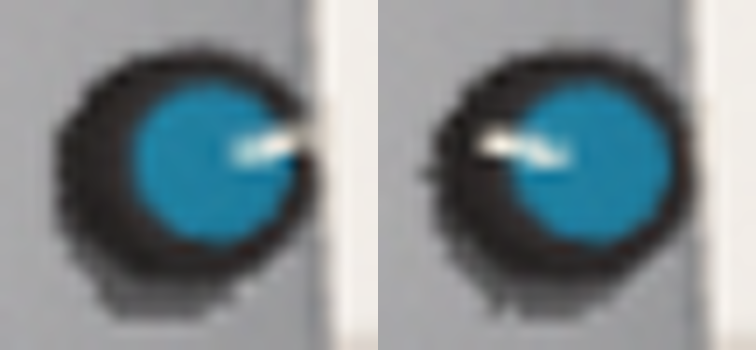

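The white line went from pointing right to pointing left, about 206° clockwise against about 210° of wrist turn, so the knob followed the grip. Nothing else has moved and the robot is clear. I'm handing it in.

```bash
python3 -c "
from bench import robot
print(robot.close_job())"
```

```text
the job is handed in; nothing more can be done
None
```

The blue bar is lying flat on the sampling plate over the crystal, the foot is pressed onto it, and the knob was turned clockwise to one click. I handed the job in at about 17.5 s of the 69 s.

- **Placing:** The moves cannot tilt the tool, so I did not lean the gripper as advised. I gripped the bar upright by its outer end instead, after the depth picture showed the gripper would clear the tower head. My first placing was about 2 mm off to one side, so I regripped the bar and shifted it 1.8 mm. After that the brass ring was hidden under the bar.
- **Knob:** I turned it about 210° in one stroke. The wrist joint's torque rose by about 0.03 N m when the foot met the bar, then dropped sharply as the clutch gave way. I stopped about 0.3 rad after that drop.
- **Last checks:** The white line on the knob had moved by about 206°, which fits one click after it sprang back. The orange and green bars, the beaker and the bottle showed no movement, and the gripper was well clear.
- **Less certain:** The single click comes from torque and angle, not from a direct reading; the wrist torque sensor itself was too noisy to show it. My crystal position estimates differed by up to about 3 mm between views.

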